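# Vent the filament vacuum box and hold its lid at the balance point

### The arm

A 6-joint arm with a two-finger parallel gripper is mounted at the origin on the work surface. World frame = base frame: x ahead of the robot, y to its left, z up, the work surface at z = 0. Lengths are in mm, angles in degrees, forces in N, time in s.
With the tool pointing down it reaches from about 300 to 875 mm from the base axis. Payload 4.2 kg.
Tool frame: the origin (TCP) lies midway between the tips of the shut fingers; the grasp point (between the pads) lies 19 mm behind it; z points along the fingers, x is the direction in which the jaws open and shut, and the axes are right-handed (so a half turn about z gives the same grasp; the last joint's range is limited). The gripper opens to 85 mm and grips with 20 to 120 N. Pads are 22 mm wide; open, the fingers measure 114 mm over their backs; the gripper's body (76 mm by 85 mm) begins 54 mm behind the grasp point. The pads swing forward as they close: fully open they stand 13 mm farther back than shut.
Start: joints at [-67.838, 18.312, 89.639, -0, 72.044, -1.146], TCP at [227.516, -528.089, 231.338] pointing down, gripper open.
Joint ranges: [-177.97, 177.97], [-48.28, 115.42], [12.27, 149.76], [-77.06, 257.06], [2.81, 150.46], [-146.56, 146.56]. Speed limits (degrees/s): [147.25, 147.25, 180, 180, 180, 180].

### API

Orientations are given as a 3x3 rotation matrix whose columns are the frame's x, y, z axes.
In Python, from bench import r, vision gives the robot as it stands.
- The arm moves only by the tool play_rows, never from a script. Its argument "steps" is a list of rows, each a list of 6 numbers: the shift along the world's x, y, z in cm, then the turn, a rotation vector about the world's x, y, z in degrees. A call has 1 to 5 rows; each row is the pose to reach, as a shift and turn from the pose measured when the call began; what a row does not reach only later rows make up. A row lasts 1/12 s, in which the tool goes at most 41.7 mm and 7.16 degrees, less where a joint would pass 70% of its speed; a pose out of reach is approached as far as the arm can. A call with a gripper value outside its range is refused whole. "jaw" is the opening in per cent of the stroke, from 0 (shut) to 100 (fully open), set as the call begins (left out, the last holds). The fingers move at their own pace and stop on an object; "force" is the grip in N (left out, the last holds). Time passes only in rows, so rows that repeat a pose let the fingers close. It gives the time, the measured TCP pose, the force and the opening at its end, in the units of the state.
- r.get_obs(): the state, without advancing time (a new reading comes with each control period).
- vision.snapshot(name): name is "scene" or "side" or "wrist"; returns the picture (420x560x3 uint8, blue, green, red); there is no depth.
- vision.calibration(name): a dict with "fx", "fy", "cx", "cy" (pixels), "R" (3x3) and "t" (3): a world point X has camera coordinates R X + t; the wrist camera has in their place "T_tool_cam" (4x4, takes a point from camera to tool coordinates, whose origin is the TCP and whose axes are the tool frame's). Camera axes: x right, y down, z forward; pixel columns grow to the right and rows downward; lengths in mm; the calibration is good to about 2 mm. A picture is of the moment at which its call begins: read the wrist's pose just before it. calibration takes no time and is no camera call.
- r.close_job(): hands the job in, once; it reports no verdict.
Trained networks look in the newest picture that a camera, given by its name, has taken for a name from the list of things; names that differ only in an ending like _2 or _b are one class to them, and where a whole thing is asked for, a point or a joint stands for the part that bears it (a point fixed in the world has none). Each returns a list of dicts, best first, with "confidence" (0 to 1); they miss things now and then, are a little off and sometimes report something else, mostly with a low value. They report only what shows in the picture. A call takes as long as a camera call.
- vision.look_for(name, camera): "rect" ([left, top, right, bottom] in pixels, round what is visible of it).
- vision.outline_of(name, camera): "region" (420x560 bool, what is visible of it) and "rect" ([left, top, right, bottom] in pixels, round what is visible of it).
The state is a dict: "time": time; "joints": joint angles; "joint_vel": joint speeds; "joint_torque": joint torques, N m; "position": TCP position; "eef_rot": TCP orientation; "contact_force": force on the tool from outside, world axes, zero at the start; "moment": the same for the moment, N m; "width": opening from 0.0 (shut) to 1.0 (fully open).
Only numpy, scipy, OpenCV 4.12 (cv2) and the standard library are available. Lean on these libraries where they do the work, as an engineer would, in place of code of your own. Each camera call takes 0.05 s, during which the arm holds its last target. There are 200 camera calls.

### The job

Vent the filament vacuum box: with the lid still shut, push the sprung vent lever on its side right over to its stop and let it spring all the way back. Then take the lid by its pull bar, swing it up to its balance point, where it stands straight up over its hinge and would fall neither way, and keep it gripped there: the program finishes while still holding the lid upright, so that a colleague can change the coil inside. Never let the lid drop over backwards, and leave the other things on the bench where they are.

Things in the scene. Friction and masses are not known exactly. Their poses are not given: they have to be found in the camera images.
- drybox: The vacuum box: open-topped grey metal box fixed to the bench, 160 mm deep (x) x 220 mm wide (y), shut by a white lid 8 mm thick, its top 104 mm above the bench. Origin: centre of its underside. Its x axis points from its front (pull bar, gauge; towards the robot) to its back (hinge), z up, y to its left, the side with the vent lever. It stands turned by up to 0.25 rad.
- lid (a joint): Lid angle in rad: 0 shut and level, grows as the front edge rises; 1.571 = lid plane vertical, the balance point, as the lid's centre of mass and hinge axis lie in the lid's plane; back stop at 2.5. Nearly free hinge, no spring or stay: below the balance point it falls shut, beyond it it falls open. Lid 0.25 to 0.5 kg, under 4 N at the bar.
- lid_hinge (a point): Point on the hinge axis of the lid, middle of the box's width: in the box frame 80 mm behind the origin (+x), 100 mm above the bench. The axis runs along the box's y.
- lid_bar (a point): Middle of the pull bar: round steel bar, 12 mm diameter, along the box's y, in the lid's plane, 220 mm from the hinge axis; cross bar of a U-shaped bow (side rods 150 mm apart) on the lid's free edge. Lid shut: 100 mm above the bench, 57 mm in front of the lid's edge, open air below; lid upright: 320 mm up, on top. Pinched from above it turns between the fingers as the lid swings.
- vent_lever (a joint): Vent lever angle in rad: 0 at rest, leaning 0.5 rad from vertical towards the box's front; 1.0 at the stop, leaning 0.5 rad towards the back. Axis along the box's y; pushed from front to back (+x of the box), a spring returns it: about 1.7 N at the knob at rest, rising to 6.5 N at the stop.
- lever_pivot (a point): Pivot of the vent lever: in the box frame 155 mm to the left of the origin (+y), 80 mm above the bench, between two steel cheeks whose tops are 95 mm above the bench, on a foot 50 mm high that reaches from the box's side to 195 mm left of the origin.
- lever_knob (a point): Centre of the black ball knob (28 mm in diameter) on top of the vent lever, 85 mm from the pivot: 155 mm above the bench at rest and at the stop, 165 mm midway. Below it is a 10 mm rod.
- mouse: Bystander: black computer mouse, 105 x 58 x 35 mm, lying to the right of the box. Origin under its centre.
- glue: Bystander: white glue stick, 30 mm in diameter, 90 mm high, standing behind the box. Origin under its centre.
- bracket: Bystander: grey printed angle bracket, 50 x 40 x 40 mm, to the left of the vent lever. Origin under its centre.
- scraper: Bystander: scraper 200 mm long lying at the right. Origin under its middle.
- gear: Bystander: green printed ring 56 mm in diameter, 14 mm high, near the robot at the right. Origin under its centre.

How it is judged:
By the outcome, as a careful person would: the job done as asked, in the order asked, and still so for the second after the job is handed in, while the arm keeps its last pose, push and grip.
It also fails if it takes over 59 s, if anything falls off the work surface, if the arm or the gripper's body presses on something with over 40 N, if the wrist force passes 120 N, or if a joint passes its speed limit or range.

## Working session

There is one attempt and no reset: what is moved stays moved. The work goes in short steps, Python scripts to look and compute and a tool call to move; the robot and the scene stay as the last step left them, time stands still between calls to the robot, and variables do not carry over. Pictures are saved under pics/ and viewed, about 8 in all and at most 12, crops included, and the job is handed in when it is done.

Besides the shell and the picture viewer there is one more tool, called after "Request:" by a JSON object that holds its "fn" and its "kwargs", one argument or row to a line. play_rows: Moves the arm, as the interface text tells. Its arguments: {"type":"object","properties":{"steps":{"type":"array","items":{"type":"array","items":{"type":"number"}}},"jaw":{"type":"number"},"force":{"type":"number"}},"required":["steps"]}

```bash
ls; mkdir -p pics
python3 - <<'E'
from bench import r,vision
import cv2,numpy as np
o=r.get_obs();print(o['time'],o['position'],o['eef_rot'],o['width'])
a=vision.snapshot('scene');b=vision.snapshot('side')
cv2.imwrite('pics/scene1.png',a);cv2.imwrite('pics/side1.png',b)
for c in('scene','side','wrist'):print(c,vision.calibration(c))
for c in('scene','side'):
  for n in('lid_bar','lever_knob','drybox','lid','bracket'):
    print(c,n,[(d['rect'],round(d['confidence'],2)) for d in vision.look_for(n,c)][:2])
E
```

```text
pics
0.0 [ 227.33984454 -527.63491248  230.47260219] [[ 3.95703905e-01 -9.18377893e-01 -6.83001247e-04]
 [-9.18376403e-01 -3.95704493e-01  1.65438477e-03]
 [-1.78961706e-03 -2.73942851e-05 -9.99998398e-01]] 1.0025625363431367
scene {'fx': 403.971108622468, 'fy': 403.971108622468, 'cx': 284.92090365139995, 'cy': 210.32923279812206, 'R': array([[ 0.88420457,  0.46663791,  0.02076893],
       [ 0.31507762, -0.56301693, -0.7640275 ],
       [-0.34483094,  0.68210043, -0.6448493 ]]), 't': array([-483.17314365,  -80.54231566, 1251.96613547])}
side {'fx': 449.40424159519034, 'fy': 449.40424159519034, 'cx': 281.32718956836567, 'cy': 213.13563704181337, 'R': array([[-0.99855398, -0.05371393, -0.00218406],
       [-0.03808273,  0.73547288, -0.67648308],
       [ 0.03794289, -0.67542169, -0.73645494]]), 't': array([ 505.22904566,  108.1664847 , 1472.8330146 ])}
wrist {'fx': 344.3921539558729, 'fy': 344.3921539558729, 'cx': 280.36662286416254, 'cy': 204.67055873145657, 'T_tool_cam': array([[ 9.99999619e-01, -2.28888482e-04, -8.42538751e-04,
        -4.83392951e-01],
       [ 4.67999411e-04,  9.55197354e-01,  2.95969247e-01,
        -7.62225641e+01],
       [ 7.37046834e-04, -2.95969529e-01,  9.55197097e-01,
        -1.43802987e+02],
       [ 0.00000000e+00,  0.00000000e+00,  0.00000000e+00,
         1.00000000e+00]])}
scene lid_bar [([207.0, 211.2, 332.7, 301.9], 0.65)]
scene lever_knob [([296.2, 190.3, 318.9, 224.4], 0.78)]
scene drybox [([208.1, 188.4, 333.3, 332.2], 0.78), ([208.5, 212.6, 334.3, 302.8], 0.22)]
scene lid [([207.6, 211.6, 331.8, 303.8], 0.9), ([81.3, 315.7, 170.1, 365.2], 0.41)]
scene bracket [([322.4, 212.5, 349.0, 232.0], 0.47)]
side lid_bar [([230.7, 167.2, 303.2, 220.1], 0.71)]
side lever_knob [([246.0, 214.3, 263.9, 230.8], 0.6)]
side drybox [([225.5, 168.7, 302.3, 254.9], 0.95)]
side lid [([229.9, 166.2, 303.4, 220.7], 0.62)]
side bracket [([233.1, 258.7, 253.2, 280.5], 0.76)]
```

Run:
```python
import cv2,numpy as np
a=cv2.imread('pics/scene1.png')[160:360,60:380];b=cv2.imread('pics/side1.png')[130:300,180:350]
a=cv2.resize(a,(800,500),interpolation=cv2.INTER_CUBIC);b=cv2.resize(b,(680,680)[:2],interpolation=cv2.INTER_CUBIC)
cv2.imwrite('pics/sc.png',a);cv2.imwrite('pics/si.png',cv2.resize(b,(600,600)))
```

```text
(no output)
```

View pics/sc.png

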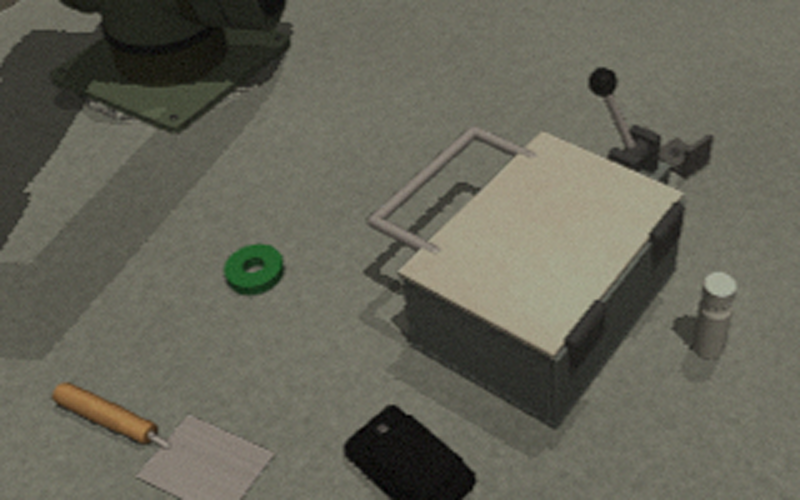

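View pics/si.png

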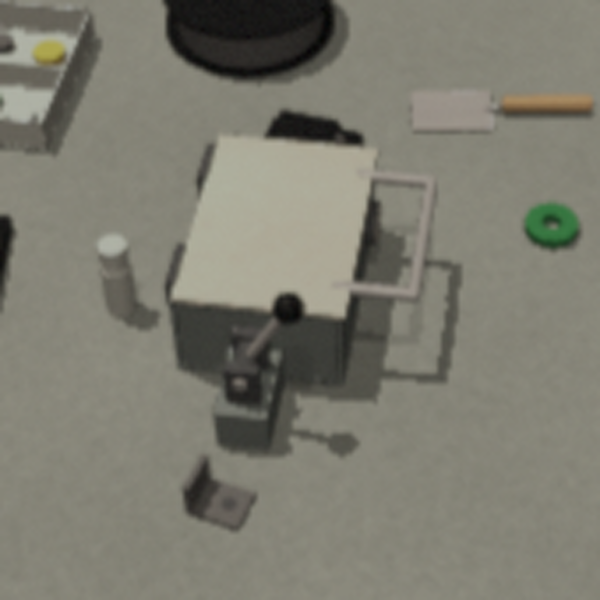

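The crops show the box with its lid shut and the bow towards the robot. The knob is at about (602,82) in the scene crop and (288,307) in the side crop. The bracket stands left of the lever foot. Next I fit the box pose to the corners.

```bash
cat > h.py <<'E'
import numpy as np
def proj(c,P):
    q=P@np.array(c['R']).T+c['t'];return np.c_[c['fx']*q[:,0]/q[:,2]+c['cx'],c['fy']*q[:,1]/q[:,2]+c['cy']]
def box2w(p,P):
    x,y,a=p;c,s=np.cos(a),np.sin(a);P=np.atleast_2d(P).astype(float)
    return np.c_[x+c*P[:,0]-s*P[:,1],y+s*P[:,0]+c*P[:,1],P[:,2]]
E
python3 - <<'E'
from bench import r,vision
from h import *
from scipy.optimize import least_squares
S=vision.calibration('scene');D=vision.calibration('side')
L=[[-83,110,104],[-83,-110,104],[80,-110,104],[80,110,104],[-140,75,100],[-140,-75,100],[-40.75,155,154.6]]
us=np.array([[542,132],[402,270],[557,353],[682,192],[475,130],[372,220],[602,82]])/2.5+[60,160]
ud=np.array([[352,318],[377,150],[220,136],[175,300],[415,293],[433,180],[288,307]])/(600/170)+[180,130]
f=lambda p:np.r_[proj(S,box2w(p,L))-us,proj(D,box2w(p,L))-ud].ravel()
s=least_squares(f,[500,0,0],loss='soft_l1');print(s.x,np.degrees(s.x[2]));print(f(s.x).reshape(-1,2).round(1))
p=s.x
for n,P in dict(bar=[-140,0,100],hinge=[80,0,100],knob=[-40.75,155,155],piv=[0,155,80],knobstop=[40.75,155,155]).items():print(n,box2w(p,P)[0].round(1),np.hypot(*box2w(p,P)[0][:2]).round())
# independent triangulation of knob and bar corners
for i in(4,5,6):
  g=lambda X:np.r_[proj(S,X[None])[0]-us[i],proj(D,X[None])[0]-ud[i]]
  print(i,least_squares(g,[500,0,100]).x.round(1),box2w(p,L[i])[0].round(1))
E
```

```text
[ 5.90810120e+02 -1.16240473e+02 -8.09763201e-02] -4.639601381873243
[[-1.4 -1.3]
 [-2.3 -1.2]
 [-0.1 -0.1]
 [ 0.9 -0.1]
 [-1.4 -0. ]
 [ 0.2 -0.2]
 [-0.7 -0.8]
 [-2.  -1.2]
 [-0.2 -0.3]
 [-1.8 -0.5]
 [-2.5 -1.1]
 [-0.6  0.4]
 [-0.9  0.4]
 [ 0.   0.4]]
bar [ 451.3 -104.9  100. ] 463.0
hinge [ 670.5 -122.7  100. ] 682.0
knob [562.7  41.5 155. ] 564.0
piv [603.3  38.3  80. ] 605.0
knobstop [644.  35. 155.] 645.0
4 [458.6 -29.3 100.8] [457.3 -30.2 100. ]
5 [ 444.2 -180.4   99.9] [ 445.2 -179.7  100. ]
6 [564.4  40.2 154. ] [562.7  41.5 154.6]
```

Request:
{"fn": "play_rows", "kwargs": {
  "steps": [
    [1.4, 2.87, 0, 0, 0, 3.1],
    [2.8, 5.74, 0, 0, 0, 6.2],
    [4.2, 8.61, 0, 0, 0, 9.3],
    [5.6, 11.5, 0, 0, 0, 12.4],
    [7.0, 14.35, 0, 0, 0, 15.5]
  ],
  "jaw": 0
}}

```text
time: 1.02
position: [297.9, -383.2, 231.4]
eef_rot: [[0.628, -0.778, 0.0], [-0.778, -0.628, -0.0], [0.0, -0.0, -1.0]]
contact_force: [-0.0, -0.3, 0.2]
width: 0.297
```

Request:
{"fn": "play_rows", "kwargs": {
  "steps": [
    [1.4, 2.87, 0, 0, 0, 3.1],
    [2.8, 5.74, 0, 0, 0, 6.2],
    [4.2, 8.61, 0, 0, 0, 9.3],
    [5.6, 11.5, 0, 0, 0, 12.4],
    [7.0, 14.35, 0, 0, 0, 15.5]
  ]
}}

```text
time: 1.43
position: [368.2, -238.2, 231.7]
eef_rot: [[0.815, -0.58, 0.001], [-0.58, -0.815, -0.0], [0.001, -0.0, -1.0]]
contact_force: [1.0, -0.2, 0.2]
width: 0.002
```

Request:
{"fn": "play_rows", "kwargs": {
  "steps": [
    [1.4, 2.87, 0, 0, 0, 3.1],
    [2.8, 5.74, 0, 0, 0, 6.2],
    [4.2, 8.61, 0, 0, 0, 9.3],
    [5.6, 11.5, 0, 0, 0, 12.4],
    [7.0, 14.35, 0, 0, 0, 15.5]
  ]
}}

```text
time: 1.85
position: [438.7, -93.2, 231.9]
eef_rot: [[0.941, -0.338, 0.002], [-0.338, -0.941, -0.0], [0.002, -0.0, -1.0]]
contact_force: [1.4, -0.3, -0.3]
width: -0.0
```

Request:
{"fn": "play_rows", "kwargs": {
  "steps": [
    [1.4, 2.87, 0, 0, 0, 3.1],
    [2.8, 5.74, 0, 0, 0, 6.2],
    [4.2, 8.61, 0, 0, 0, 9.3],
    [5.6, 11.5, 0, 0, 0, 12.4],
    [7.0, 14.35, 0, 0, 0, 15.5]
  ]
}}

```text
time: 2.27
position: [509.2, 52.0, 232.2]
eef_rot: [[0.997, -0.071, 0.002], [-0.071, -0.997, 0.0], [0.002, -0.0, -1.0]]
contact_force: [0.6, 0.7, -0.1]
width: 0.001
```

Request:
{"fn": "play_rows", "kwargs": {
  "steps": [
    [0, -0.2, -2, 0, 0, 0],
    [0, -0.4, -4, 0, 0, 0],
    [0, -0.6, -6, 0, 0, 0],
    [0, -0.6, -8, 0, 0, 0],
    [0, -0.6, -8.6, 0, 0, 0]
  ]
}}

```text
time: 2.68
position: [507.3, 45.9, 143.5]
eef_rot: [[0.997, -0.071, -0.003], [-0.071, -0.997, -0.0], [-0.003, 0.001, -1.0]]
contact_force: [-0.8, 0.2, -0.3]
width: -0.0
```

Run:
```python
from bench import r,vision
from h import *
import cv2
o=r.get_obs();print(o['position'])
p=[590.8,-116.2,-.081]
c=vision.calibration('wrist');T=np.array(c['T_tool_cam'])
ims=[vision.snapshot(n) for n in('wrist','side')]
K=box2w(p,[[-40.75,155,155]])
X=(K-o['position'])@np.array(o['eef_rot']);Y=(X-T[:3,3])@T[:3,:3]
print(Y,c['fx']*Y[0,:2]/Y[0,2]+[c['cx'],c['cy']])
print([(d['rect'],d['confidence']) for d in vision.look_for('lever_knob','wrist')])
b=cv2.resize(ims[1][130:300,180:350],(420,420),interpolation=cv2.INTER_CUBIC)
cv2.imwrite('pics/k.png',cv2.resize(np.hstack([ims[0],b]),(800,343)))
```

```text
[507.31559801  45.93419637 143.45955651]
[[ 55.25368284  34.22725074 148.80809974]] [408.24228877 283.88396599]
[([374.0, 206.8, 455.4, 320.6], 0.73)]
```

View pics/k.png

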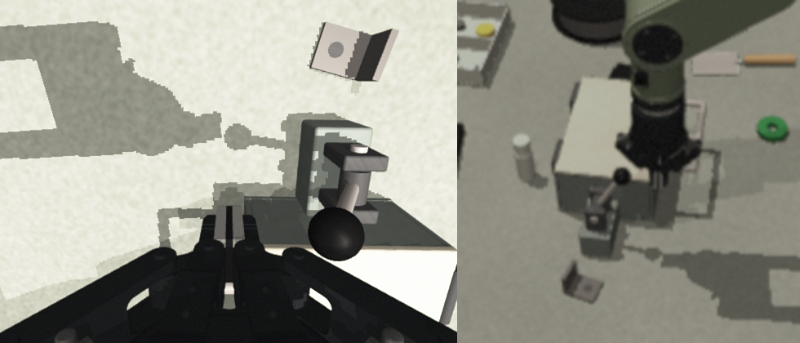

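The wrist view puts the knob at about (413,285), against a predicted (408,284), so the pose is good to about 2 mm. The side view shows the fingers in front of the knob. Pushing along box +x.

Request:
{"fn": "play_rows", "kwargs": {
  "steps": [
    [1.8, -0.15, 0, 0, 0, 0],
    [3.6, -0.29, 0, 0, 0, 0],
    [5.4, -0.44, 0, 0, 0, 0],
    [7.2, -0.58, 0, 0, 0, 0],
    [9.0, -0.73, 0, 0, 0, 0]
  ]
}}

```text
time: 3.25
position: [599.4, 38.9, 149.7]
eef_rot: [[0.997, -0.072, 0.003], [-0.072, -0.997, 0.001], [0.003, -0.001, -1.0]]
contact_force: [-5.3, 1.2, 2.3]
width: -0.001
```

Request:
{"fn": "play_rows", "kwargs": {
  "steps": [
    [0.4, -0.03, 0, 0, 0, 0],
    [0.8, -0.06, 0, 0, 0, 0],
    [1.2, -0.1, 0, 0, 0, 0],
    [1.6, -0.13, 0, 0, 0, 0],
    [1.6, -0.13, 0, 0, 0, 0]
  ]
}}

```text
time: 3.67
position: [612.7, 37.6, 149.3]
eef_rot: [[0.997, -0.072, -0.003], [-0.072, -0.997, 0.001], [-0.004, -0.001, -1.0]]
contact_force: [-6.0, 0.6, -1.9]
width: 0.004
```

Request:
{"fn": "play_rows", "kwargs": {
  "steps": [
    [0.2, -0.02, -0.1, 0, 0, 0],
    [0.4, -0.03, -0.2, 0, 0, 0],
    [0.6, -0.05, -0.3, 0, 0, 0],
    [0.8, -0.06, -0.3, 0, 0, 0],
    [0.8, -0.06, -0.3, 0, 0, 0]
  ]
}}

```text
time: 4.08
position: [618.3, 37.2, 147.3]
eef_rot: [[0.997, -0.072, -0.008], [-0.072, -0.997, 0.001], [-0.008, -0.001, -1.0]]
contact_force: [-7.0, 1.2, 2.8]
width: -0.001
```

Request:
{"fn": "play_rows", "kwargs": {
  "steps": [
    [0.2, -0.02, 0, 0, 0, 0],
    [0.4, -0.03, 0, 0, 0, 0],
    [0.6, -0.05, 0, 0, 0, 0],
    [0.6, -0.05, 0, 0, 0, 0],
    [0.6, -0.05, 0, 0, 0, 0]
  ]
}}

```text
time: 4.5
position: [618.7, 37.1, 147.4]
eef_rot: [[0.997, -0.072, -0.02], [-0.072, -0.997, 0.002], [-0.02, -0.0, -1.0]]
contact_force: [-12.9, 2.3, 3.1]
width: 0.001
```

Run:
```python
from bench import r,vision
import cv2,numpy as np
o=r.get_obs();print(o['position'],o['contact_force'])
w=vision.snapshot('wrist');s=vision.snapshot('side')
b=cv2.resize(s[170:280,190:300],(420,420),interpolation=cv2.INTER_CUBIC)
cv2.imwrite('pics/k2.png',cv2.resize(np.hstack([w,b]),(800,343)))
```

```text
[618.68698012  37.1078873  147.35834298] [-12.87861493   2.32180998   3.14460446]
```

View pics/k2.png

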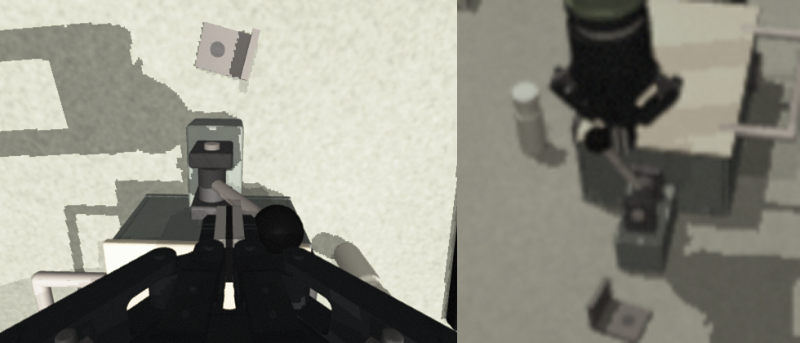

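The lever is at its stop: the last 6 mm commanded moved it only 0.4 mm, and the force rose to 13 N. Backing off so the lever springs back.

Request:
{"fn": "play_rows", "kwargs": {
  "steps": [
    [-2, 0.16, 0, 0, 0, 0],
    [-4, 0.32, 0, 0, 0, 0],
    [-6, 0.49, 0, 0, 0, 0],
    [-8, 0.65, 0, 0, 0, 0],
    [-10, 0.81, 0, 0, 0, 0]
  ]
}}

```text
time: 5.02
position: [518.0, 45.3, 148.5]
eef_rot: [[0.997, -0.072, -0.017], [-0.072, -0.997, 0.002], [-0.018, -0.001, -1.0]]
contact_force: [0.7, -0.4, 1.2]
width: -0.003
```

Request:
{"fn": "play_rows", "kwargs": {
  "steps": [
    [-2, 0.16, 0, 0, 0, 0],
    [-4, 0.32, 0, 0, 0, 0],
    [-6, 0.32, 1, 0, 0, 0],
    [-7, 0.32, 3, 0, 0, 0],
    [-7, 0.32, 5, 0, 0, 0]
  ]
}}

```text
time: 5.43
position: [445.4, 48.5, 199.8]
eef_rot: [[0.997, -0.072, -0.018], [-0.072, -0.997, 0.002], [-0.018, -0.001, -1.0]]
contact_force: [0.4, 0.0, 0.3]
width: 0.001
```

Run:
```python
from bench import r,vision
from h import *
o=r.get_obs();print(o['position'],o['contact_force'])
for c in('side','scene'):
  vision.snapshot(c);print(c,[(d['rect'],d['confidence']) for d in vision.look_for('lever_knob',c)])
  print(proj(vision.calibration(c),np.array([[564.4,40.2,154.]])))
p=[590.8,-116.2,-.081];print('bar',box2w(p,[-138,0,100]))
```

```text
[445.3919343   48.46426579 199.79095557] [0.37652179 0.03172132 0.2588676 ]
side [([246.3, 213.7, 265.5, 231.2], 0.59)]
[[261.12565228 217.13946432]]
scene [([297.1, 189.4, 317.9, 223.7], 0.48)]
[[300.42831773 192.69965966]]
bar [[ 453.25246154 -105.03421913  100.        ]]
```

Both network rects for the knob match those from before the push, so the lever is back at rest. Now moving above the bar.

Request:
{"fn": "play_rows", "kwargs": {
  "steps": [
    [0.2, -3, 0, 0, -0.2, 0],
    [0.4, -6, 0, 0, -0.5, 0],
    [0.6, -10, 0, 0, -0.8, 0],
    [0.8, -13.5, 0, 0, -1, 0],
    [0.8, -15.3, 0, 0, -1, 0]
  ],
  "jaw": 50
}}

```text
time: 6.05
position: [456.5, -107.6, 198.9]
eef_rot: [[0.997, -0.074, 0.003], [-0.074, -0.997, 0.001], [0.003, -0.001, -1.0]]
contact_force: [-0.1, 0.7, -0.4]
width: 0.501
```

Request:
{"fn": "play_rows", "kwargs": {
  "steps": [
    [0, 0, -1, 0, 0, 0],
    [0, 0, -2, 0, 0, 0],
    [0, 0, -3.5, 0, 0, 0],
    [0, 0, -5, 0, 0, 0],
    [0, 0, -5, 0, 0, 0]
  ]
}}

```text
time: 6.47
position: [454.2, -107.2, 145.7]
eef_rot: [[0.997, -0.074, -0.004], [-0.074, -0.997, 0.003], [-0.004, -0.002, -1.0]]
contact_force: [-0.5, 0.4, -0.7]
width: 0.505
```

Run:
```python
from bench import r,vision
from h import *
import cv2
o=r.get_obs();print(o['position'],o['eef_rot'])
w=vision.snapshot('wrist')
c=vision.calibration('wrist');T=np.array(c['T_tool_cam'])
p=[590.8,-116.2,-.081]
K=box2w(p,[[-140,0,100],[-140,75,100],[-140,-75,100]])
Y=((K-o['position'])@np.array(o['eef_rot'])-T[:3,3])@T[:3,:3]
print(c['fx']*Y[:,:2]/Y[:,2:]+[c['cx'],c['cy']],Y[:,2])
cv2.imwrite('pics/b.png',w)
```

```text
[ 454.21979008 -107.19022714  145.67150989] [[ 0.9972144  -0.07448454 -0.00393691]
 [-0.0744741  -0.9972192   0.00273514]
 [-0.00412969 -0.00243433 -0.99998851]]
[[274.94034191 230.18641435]
 [275.13637299  96.85284156]
 [274.78260522 337.47347035]] [202.98432828 181.0118368  224.95681976]
```

View pics/b.png

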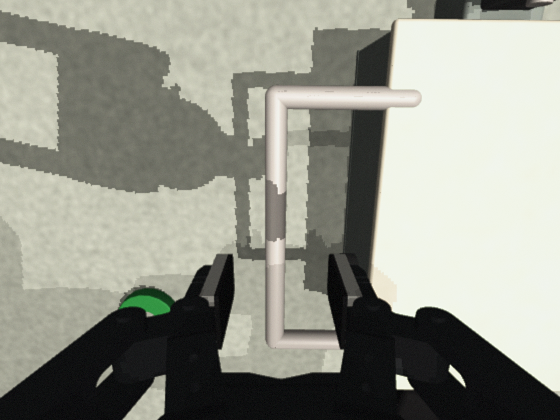

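The wrist view shows the bar at column 276 (predicted 275), centred between the fingers. Lowering and gripping.

Request:
{"fn": "play_rows", "kwargs": {
  "steps": [
    [0, 0.1, -2, 0, 0, 0],
    [-0.1, 0.2, -4, 0, 0, 0],
    [-0.1, 0.2, -5.5, 0, 0, 0],
    [-0.2, 0.2, -6.6, 0, 0, 0],
    [-0.2, 0.2, -6.6, 0, 0, 0]
  ]
}}

```text
time: 6.93
position: [452.1, -105.0, 79.8]
eef_rot: [[0.997, -0.074, -0.005], [-0.074, -0.997, 0.003], [-0.005, -0.003, -1.0]]
contact_force: [0.0, 0.1, -0.2]
width: 0.502
```

Request:
{"fn": "play_rows", "kwargs": {
  "steps": [
    [0, 0, 0, 0, 0, 0],
    [0, 0, 0, 0, 0, 0],
    [0, 0, 0, 0, 0, 0],
    [0, 0, 0, 0, 0, 0],
    [0, 0, 0, 0, 0, 0]
  ],
  "jaw": 0,
  "force": 35
}}

```text
time: 7.35
position: [450.9, -105.0, 80.6]
eef_rot: [[0.997, -0.074, -0.007], [-0.074, -0.997, 0.003], [-0.007, -0.002, -1.0]]
contact_force: [-5.6, -0.7, 6.1]
width: 0.126
```

Request:
{"fn": "play_rows", "kwargs": {
  "steps": [
    [0, 0, 0, 0, 0, 0],
    [0, 0, 0, 0, 0, 0],
    [0, 0, 0, 0, 0, 0],
    [0, 0, 0, 0, 0, 0],
    [0, 0, 0, 0, 0, 0]
  ]
}}

```text
time: 7.77
position: [450.9, -105.0, 80.7]
eef_rot: [[0.997, -0.074, -0.007], [-0.074, -0.997, 0.003], [-0.008, -0.002, -1.0]]
contact_force: [-2.3, -0.2, 0.7]
width: 0.125
```

Request:
{"fn": "play_rows", "kwargs": {
  "steps": [
    [0.07, 0, 1.7, 0, 0, 0],
    [0.27, 0, 3.4, 0, 0, 0],
    [0.6, -0.05, 5.1, 0, 0, 0],
    [1.1, -0.1, 6.8, 0, 0, 0],
    [1.7, -0.13, 8.4, 0, 0, 0]
  ]
}}

```text
time: 8.18
position: [466.8, -106.4, 165.1]
eef_rot: [[0.997, -0.074, -0.01], [-0.074, -0.997, 0.003], [-0.011, -0.002, -1.0]]
contact_force: [-2.0, -1.8, -2.9]
width: 0.123
```

Request:
{"fn": "play_rows", "kwargs": {
  "steps": [
    [0.8, -0.06, 1.5, 0, 0, 0],
    [1.65, -0.13, 3.0, 0, 0, 0],
    [2.6, -0.2, 4.5, 0, 0, 0],
    [3.7, -0.29, 5.85, 0, 0, 0],
    [4.85, -0.38, 7.1, 0, 0, 0]
  ]
}}

```text
time: 8.6
position: [511.7, -110.2, 237.0]
eef_rot: [[0.997, -0.074, -0.019], [-0.074, -0.997, 0.003], [-0.02, -0.001, -1.0]]
contact_force: [-11.5, -0.4, 6.5]
width: 0.123
```

Request:
{"fn": "play_rows", "kwargs": {
  "steps": [
    [1.27, -0.1, 1.17, 0, 0, 0],
    [2.63, -0.2, 2.24, 0, 0, 0],
    [4.07, -0.32, 3.2, 0, 0, 0],
    [5.57, -0.44, 4.04, 0, 0, 0],
    [7.1, -0.56, 4.75, 0, 0, 0]
  ]
}}

```text
time: 9.02
position: [582.3, -116.3, 287.0]
eef_rot: [[0.997, -0.074, -0.02], [-0.074, -0.997, 0.001], [-0.02, 0.0, -1.0]]
contact_force: [-5.8, -0.4, 8.2]
width: 0.126
```

Request:
{"fn": "play_rows", "kwargs": {
  "steps": [
    [0, 0, 0, 0, 1, 0],
    [0, 0, 0, 0, 1, 0],
    [0, 0, 0, 0, 1, 0]
  ]
}}

```text
time: 9.27
position: [582.3, -116.4, 287.2]
eef_rot: [[0.997, -0.074, -0.037], [-0.074, -0.997, 0.001], [-0.037, 0.002, -0.999]]
contact_force: [-1.6, 0.3, 1.5]
width: 0.122
```

Run:
```python
from bench import r,vision
import cv2,numpy as np
o=r.get_obs();print(o['position'],o['contact_force'],o['moment'])
w=vision.snapshot('scene');s=vision.snapshot('wrist')
a=cv2.resize(w[60:340,160:400],(480,560))
cv2.imwrite('pics/m.png',np.hstack([a,cv2.resize(s[:,130:430],(320,560))[:, :320]]))
cv2.imwrite('pics/m_scene.png',w)
```

```text
[ 582.28748413 -116.35900877  287.20109429] [-1.58720997  0.33434744  1.49872031] [ 0.02313574  0.47572505 -0.11447121]
```

View pics/m.png

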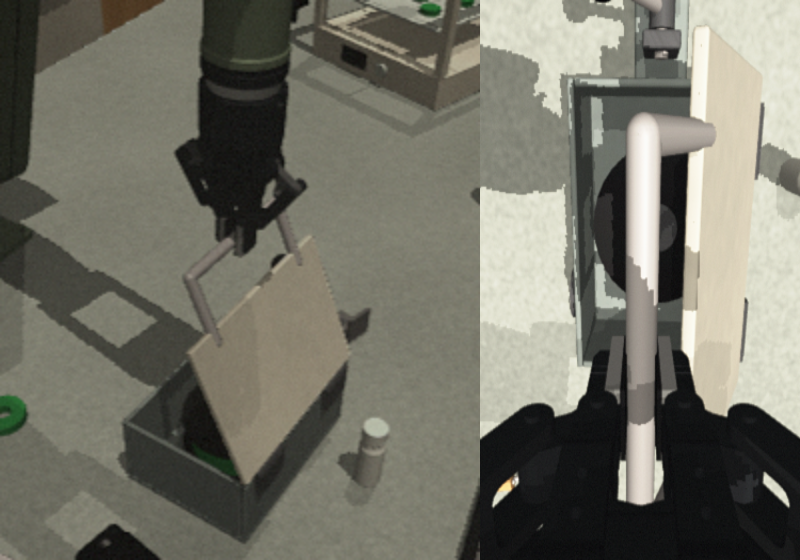

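Request:
{"fn": "play_rows", "kwargs": {
  "steps": [
    [1.5, -0.12, 0.6, 0, -0.5, 0],
    [3.2, -0.25, 1.1, 0, -1, 0],
    [4.9, -0.38, 1.45, 0, -1.5, 0],
    [6.4, -0.5, 1.7, 0, -2, 0],
    [6.4, -0.5, 1.7, 0, -2, 0]
  ]
}}

```text
time: 9.78
position: [648.2, -121.8, 304.8]
eef_rot: [[0.997, -0.074, 0.002], [-0.074, -0.997, 0.0], [0.002, -0.0, -1.0]]
contact_force: [-0.9, 0.2, 4.3]
width: 0.122
```

Remaining to the hinge: about 22 mm in x.

Request:
{"fn": "play_rows", "kwargs": {
  "steps": [
    [0.7, -0.05, 0.06, 0, 0, 0],
    [1.4, -0.11, 0.1, 0, 0, 0],
    [1.9, -0.15, 0.1, 0, 0, 0],
    [2.2, -0.17, 0.1, 0, 0, 0],
    [2.2, -0.17, 0.1, 0, 0, 0]
  ]
}}

```text
time: 10.2
position: [671.0, -123.8, 305.9]
eef_rot: [[0.997, -0.074, 0.003], [-0.074, -0.997, -0.0], [0.003, 0.0, -1.0]]
contact_force: [-1.3, -0.9, 3.6]
width: 0.122
```

Run:
```python
from bench import r,vision
from h import *
import cv2
o=r.get_obs();print(o['position'],o['contact_force'],o['eef_rot'][:,2])
p=[590.8,-116.2,-.081]
s=[vision.snapshot('scene'),vision.snapshot('side')]
k=3
out=[]
for n,im,(x0,y0) in(('scene',s[0],(220,60)),('side',s[1],(190,80))):
  c=vision.calibration(n)
  im=cv2.resize(im[y0:y0+200,x0:x0+133],None,fx=k,fy=k,interpolation=cv2.INTER_CUBIC)
  for th,col in((90,(0,0,255)),(85,(255,0,0)),(95,(0,255,0))):
    t=np.radians(th)
    # lid front-face corners and bow corners in (along, normal) lid coords
    P=[[80-a*np.cos(t)+4*0,y,100+a*np.sin(t)] for a,y in((163,-110),(163,110),(220,75),(220,-75))]
    q=((proj(c,box2w(p,P))-[x0,y0])*k).astype(int)
    for v in q:cv2.circle(im,tuple(map(int,v)),2,col,-1)
  out.append(im)
cv2.imwrite('pics/f.png',np.hstack(out))
```

```text
[ 671.0302203  -123.77593844  305.85882862] [-1.25107405 -0.87417808  3.57590576] [ 3.46690914e-03 -3.28005456e-04 -9.99993936e-01]
```

View pics/f.png

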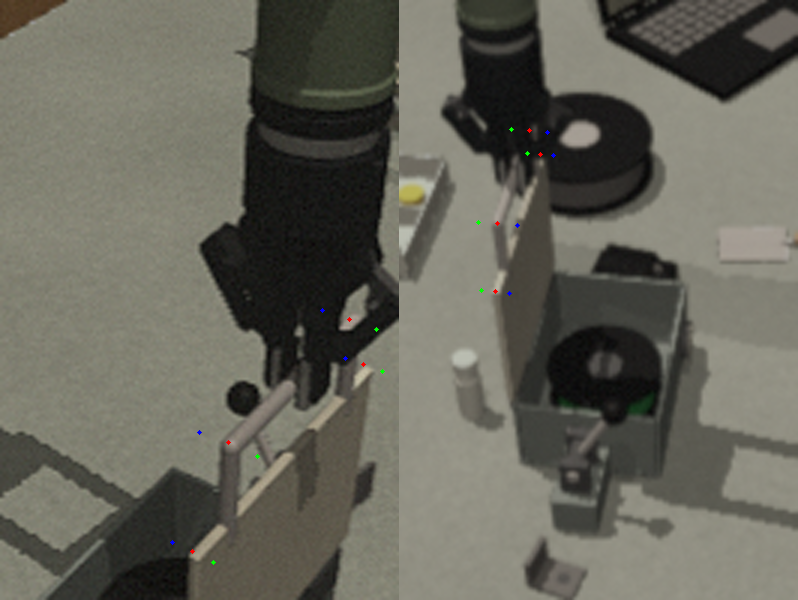

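The picture shows the red 90° dots on the lid edge and the bow corners in both views: bow corner at (230,437) against the dot at (228,442) in the scene, (498,225) in the side view. The lever is leaning forward at rest. I'll check that it holds still before handing in.

Request:
{"fn": "play_rows", "kwargs": {
  "steps": [
    [0, 0, 0, 0, 0, 0],
    [0, 0, 0, 0, 0, 0],
    [0, 0, 0, 0, 0, 0],
    [0, 0, 0, 0, 0, 0],
    [0, 0, 0, 0, 0, 0]
  ]
}}

```text
time: 10.72
position: [670.2, -123.7, 305.9]
eef_rot: [[0.997, -0.074, 0.003], [-0.074, -0.997, -0.0], [0.003, 0.0, -1.0]]
contact_force: [-1.0, -1.6, 2.8]
width: 0.122
```

Request:
{"fn": "play_rows", "kwargs": {
  "steps": [
    [0, 0, 0, 0, 0, 0],
    [0, 0, 0, 0, 0, 0],
    [0, 0, 0, 0, 0, 0],
    [0, 0, 0, 0, 0, 0],
    [0, 0, 0, 0, 0, 0]
  ]
}}

```text
time: 11.13
position: [670.2, -123.7, 305.9]
eef_rot: [[0.997, -0.074, 0.003], [-0.074, -0.997, -0.0], [0.003, 0.0, -1.0]]
contact_force: [-1.0, -1.4, 2.2]
width: 0.121
```

Run:
```python
from bench import r
o=r.get_obs();print(o['position'],o['contact_force'],o['width'],o['joint_vel'])
if abs(o['position'][0]-670.8)<3 and o['width']>.09: print(r.close_job())
```

```text
[ 670.19507778 -123.73906436  305.91051393] [-1.01416435 -1.38324661  2.24207737] 0.12131630911017945 [-0.0820538  -0.04265776  0.03066823 -0.02082825 -0.0757427   0.02573144]
the job is handed in; nothing more can be done
None
```

The box is vented and the lid is standing upright, still gripped by its bar; I handed the job in at about 11 s of the 59 s allowed.

- **Vent lever:** I pushed it, with the lid shut, until it stopped moving and the force rose to 13 N, then backed off. Both cameras showed the knob back where it started.
- **Lid:** I pinched the bar at 35 N and swung the lid up to the balance point. The grip is within about 1 mm of straight above the estimated hinge. Overlays of a 90° lid in both views matched its edges to roughly 1°.
- **Last check:** over the final 0.8 s the arm stayed still, the jaws stayed on the bar, and the outside force was under 3 N.

**One mismatch:** the tool sits about 5 mm higher than planned (306 mm instead of 301 mm). The bar is probably nearer the finger tips than intended, but still held between the pads.

The bystanders I could see in the last pictures (mouse, glue, bracket and part of the scraper) looked undisturbed. The gear was not in those last crops, and I did not measure any bystander's position.

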